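# Close a two-part slip mould and snap its draw latch

## Task

The two-part casting mould is standing open on its board. Push the loose half squarely up against the fixed half until the faces meet, then hook the latch's wire loop over the keeper on the loose half and swing the lever down until it snaps over centre and lies flat, so that the latch holds the mould tightly shut. Go by feel and be gentle: the plaster chips, and the loop bends, so push the mould and the lever with no more than about 30 N, draw the loop over the keeper with no more than about 15 N, and leave the things around it where they are.

Things in the scene. Friction and masses are not known exactly. Their poses are not given: they have to be found in the camera images.
- mould_base: Board (206x262x15 mm, fixed) with fixed mould half and latch. Origin: board's underside, in the parting plane, mid-length; x along the mould, y from fixed to loose half, z up. Fixed half: plywood case filled with plaster, |x| < 79, y -100 to 0, z 15 to 90 mm; end ears (|x| 64 to 79, y > -46) up to z 106. Guide battens on the board: inner faces at |x| 81, top at z 29. Pouring mouth at the -x end.
- mould_half: Loose half (0.7 to 1 kg), mirror image, but 80 mm deep in y: top 75 mm, ears (y < 46) 91 mm over its underside. Stands on the board between the battens, 2 mm play a side. Origin: lower edge of its parting face, mid-length; axes as mould_base when shut. Its y in mould_base is the gap: 20 to 45 mm at the start, 0 shut.
- push_point (a point): Middle of the loose half's flat outer face, at its y = 80 mm, 37 mm over its underside. Pushed here it slides with 3 to 9 N; over the last 14 mm its corners wedge between two sprung steel plates on the ends of the fixed half (y up to 38 mm, z 75 to 87 mm, |x| to 86 mm) and it needs more and more, 8 to 21 N to go home, where it then stays. Pushed above 60 mm it tips.
- wire_loop: Sprung wire loop: two 5 mm wires 36 mm apart, hinged on a pin on the lever, joined at the end by a cross-pin. Origin: on the hinge pin; y along the loop to the cross-pin, 57.3 mm away. Swings freely and falls by its own weight (30 g). At the start thrown back along the lever, away from the keeper.
- loop_stretch (a joint): How far the loop's springs are stretched along its length (m): 0 slack, 20 N per mm, about 0.0055 with the latch closed.
- lever (a joint): Latch lever angle: 0 closed, flat over the fixed half, pointing to -y of mould_base; grows as raised; 1.32 fully open (stop), nearly upright. A light spring holds it near 0.8 and takes it back there when let go; pulling the loop to +y opens it (4 to 6 N). With the loop hooked, pressing it down 52 mm from the pivot takes up to 10 N; only below about 0.08 does it snap to 0 and stay.
- lever_pivot (a point): Lever axis, along x of mould_base, 26 mm on the fixed side of the parting plane, 15 mm over the flat top (z = 105 mm). The loop's hinge pin lies 14 mm from it on the line to the lever's tip, so the loop reaches farthest when the lever is fully open.
- lever_tip (a point): Outer end of the lever's thumb tab, 66 mm from the pivot axis. The lever is a steel plate 24 mm wide; its outer face (upper when closed, towards the keeper when open) lies 6 mm off the line through the pivot; the tab (last 9 mm) curls up 3 mm more.
- loop_pin (a point): Centre of the loop's cross-pin: 5 mm thick, along x of mould_base, with a domed 9 mm head at each end, 49 mm over the heads: pinch the loop here (10 to 25 N a finger). Hooked and let go, it is pulled against the hook by the lever's spring (3 to 4 N).
- keeper (a point): Seat of the cross-pin's axis on the keeper, a hook plate 24 mm wide on the loose half: 22 mm from its parting face, 9 mm over its top, on the side of the hook away from the latch; axes as mould_half. Hook tip 16 mm over the top, its back edge 0.5 mm towards the latch from here. The pin clears the tip only if the gap is under about 2 mm and the lever over about 1.2.
- slip_pot: Off-white slip pot, 72 mm across, 75 mm tall, origin under its centre. A bystander: leave it alone.
- mallet: Wooden mallet lying on the table, 261 x 110 x 65 mm. A bystander: leave it alone.
- tape_roll: Roll of masking tape lying flat, 104 mm across, 25 mm high. A bystander: leave it alone.

How it is judged (in metres and radians):
On the way, in this order (a step that is already met when the one before it is completed fails the run):
1. the loose half is pushed home against the fixed half (gap under 1.5 mm) (y of mould_half in the frame of mould_base below 0.0015 m and angle between the x axis of mould_half and the x axis of mould_base, either way round below 0.02 rad), for 0.2 s.
2. the loop's cross-pin lies behind the keeper's hook, let go, while the lever is still up (y of loop_pin in the frame of keeper between -0.002 and 0.006 m and z of loop_pin in the frame of keeper between -0.008 and 0.0045 m and contact force between the fingers and wire_loop below 0.5 N and value of joint lever above 0.6 rad), for 0.2 s.
At the end, for the whole second after the job is handed in: The lever lies flat past dead centre (under 0.06 rad), the loop's cross-pin sits behind the keeper's hook and pulls on it with over 40 N (its springs stretched by over 3 mm), and the halves are shut (gap under 1.5 mm, parallel within 0.02 rad) and at rest (all of step 1 and y of loop_pin in the frame of keeper between -0.002 and 0.006 m and z of loop_pin in the frame of keeper between -0.008 and 0.0045 m and value of joint lever below 0.06 rad and value of joint loop_stretch above 0.003 m and contact force between wire_loop and mould_half above 40 N and linear speed of mould_half below 0.01 m/s); the robot touches nothing.
It fails at once if more than 45 N on the loose half, or it is tipped over (contact force between any of the fingers, the arm and mould_half above 45 N or angle between mould_half's own z axis and vertical above 0.12 rad).
It fails at once if more than 45 N on the fixed half or the latch lever ((contact force between the fingers and mould_base above 45 N and contact force between the fingers and wire_loop below 1 N) or contact force between the arm and mould_base above 45 N).
It fails at once if the loop squeezed with more than 35 N a finger (70 N in all) (contact force between the fingers and wire_loop above 70 N).
It fails at once if the loop pulled or pressed on the keeper with more than 20 N by hand, while the lever is up (value of joint lever above 1.15 rad and (value of joint loop_stretch above 0.001 m or contact force between wire_loop and mould_half above 20 N)).
It fails at once if a bystander moved by more than 25 mm (distance of any of slip_pot, mallet, tape_roll from where it was at the start of the episode above 0.025 m).
It also fails if it takes over 67 s, if anything falls off the work surface, if the arm or the gripper's body presses on something with over 40 N, if the wrist force passes 120 N, or if a joint passes its speed limit or range.

## Robot

A 6-joint arm with a two-finger parallel gripper is mounted at the origin on a cart in front of the work surface, level with it; the furniture and walls round the work are solid. World frame = base frame: x ahead of the robot, y to its left, z up, the work surface at z = 0. Lengths are in m, angles in degrees, forces in N, time in s.
With the tool pointing down it reaches from about 0.325 to 0.9 m from the base axis. Payload 6.1 kg.
Tool frame: the origin (TCP) lies midway between the tips of the shut fingers; the grasp point (between the pads) lies 19 mm behind it; z points along the fingers, y is the line along which they close (so a half turn about z gives the same grasp; the last joint's range is limited). The gripper opens to 87 mm and grips with 3 to 60 N. Pads are 19 mm wide; open, the fingers measure 117 mm over their backs; the gripper's body (75 mm by 190 mm) begins 51 mm behind the grasp point.
Start: joints at [-80.793, 12.628, 87.462, -0, 79.91, -7.225], TCP at [0.177, -0.599, 0.223] pointing down, gripper open.
Joint ranges: [-170.65, 170.65], [-52.31, 119.04], [5.05, 147.46], [-71.25, 251.25], [11.57, 151.72], [-153.62, 153.62]. Speed limits (degrees/s): [147.25, 147.25, 172.46, 180, 180, 180].

## Interface

Orientations are given as a 3x3 rotation matrix whose columns are the frame's x, y, z axes.
In Python, from bench import r gives the robot as it stands. The module is installed in compiled form; this text tells all that it offers.
- The arm moves only by the tool arm_command, never from a script. Its argument "targets" is a list of rows, each a list of 2 entries, a list of its own where there are three numbers: the shift along the tool's x, y, z in normalised numbers (1 is 0.75 m), then the turn, a rotation vector about the tool's x, y, z in parts of the range, where 1.0 means 2 pi rad. In form: [[[dx, dy, dz], [ax, ay, az]], ...]. A call has 1 to 12 rows; each row is the pose to reach, as a shift and turn from the pose commanded when the call began, along the tool's axes at that moment; what a row does not reach only later rows make up. A row lasts 1/10 s, in which the tool goes at most 50 mm and 8.59 degrees, less where a joint would pass 70% of its speed; a pose out of reach is approached as far as the arm can. A shift or turn number past 1, either way, is cut back to 1. A call with a gripper value outside its range is refused whole. "jaw" is the opening, from 0 (shut) to 1 (fully open), set as the call begins (left out, the last holds). The fingers move at their own pace and stop on an object; "newtons" is the grip in N (left out, the last holds). Time passes only in rows, so rows that repeat a pose let the fingers close. It gives the time, the measured TCP pose, the force, the opening and the grip force at its end, in the units of the state.
- r.observe(): the state, without advancing time (a new reading comes with each control period).
- r.grab_frame(name): name is "side" or "top"; returns a dict with "color" (480x640x3 uint8, red, green, blue), "intrinsics" (3x3 intrinsics, pixels), "rvec" (rotation vector, rad) and "tvec" (3), from world to camera coordinates, as OpenCV has them. Camera axes: x right, y down, z forward; pixel columns grow to the right and rows downward; lengths in m; the calibration is good to about 2 mm. A picture is of the moment at which its call begins. There is no depth.
- r.hand_in(): hands the job in; it is judged then, once.
The state is a dict: "t": time; "joint_positions": joint angles; "joint_vel": joint speeds; "joint_torque": joint torques, N m; "ee_pos": TCP position; "tcp_rot": TCP orientation; "force": force on the tool from outside, world axes, zero at the start; "wrist_torque": the same for the moment, N m; "width": finger opening in m; "grasp_force": force on a finger pad.
Only numpy, scipy, OpenCV 4.12 (cv2) and the standard library are available. Lean on these libraries where they do the work, as an engineer would, in place of code of your own. Each camera call takes 0.05 s, during which the arm holds its last target. There are 200 camera calls.

## Working session

There is one attempt and no reset: what is moved stays moved. The work goes in short steps, Python scripts to look and compute and a tool call to move; the robot and the scene stay as the last step left them, time stands still between calls to the robot, and variables do not carry over. Pictures are saved under pics/ and viewed, at most 10 in all, crops included, and the job is handed in when it is done.

Besides the shell and the picture viewer there is one more tool, called after ">>>" by a JSON object that holds its "name" and its "arguments". arm_command: Moves the arm, as the interface text tells. Its arguments: {"type":"object","properties":{"targets":{"type":"array"},"jaw":{"type":"number"},"newtons":{"type":"number"}},"required":["targets"]}

```bash
mkdir -p pics
cat > h.py <<'E'
import numpy as np, cv2
from bench import r
def grab(n):
    f=r.grab_frame(n); R=cv2.Rodrigues(np.array(f["rvec"],float))[0]; t=np.array(f["tvec"],float).ravel()
    return f["color"],np.array(f["intrinsics"],float),R,t
def ray(c,uv):
    _,K,R,t=c; d=R.T@np.linalg.solve(K,[uv[0],uv[1],1.]); return -R.T@t,d
def onz(c,uv,z):
    o,d=ray(c,uv); return o+d*(z-o[2])/d[2]
def tri(c1,u1,c2,u2):
    o1,d1=ray(c1,u1);o2,d2=ray(c2,u2)
    s=np.linalg.lstsq(np.c_[d1,-d2],o2-o1,rcond=None)[0]
    a=o1+d1*s[0];b=o2+d2*s[1]; return (a+b)/2,np.linalg.norm(a-b)
def proj(c,p):
    _,K,R,t=c; q=K@(R@np.array(p,float)+t); return q[:2]/q[2]
def save(c,n): cv2.imwrite("pics/"+n,cv2.cvtColor(c[0],cv2.COLOR_RGB2BGR))
E
python3 - <<'E'
from h import *
for n in("side","top"):
    c=grab(n); save(c,n+"0.png"); print(n,-c[2].T@c[3],c[2][2],c[1][0,0])
s=r.observe(); print(s["t"],s["ee_pos"],s["tcp_rot"],s["width"],s["force"])
E
```

```text
side [-0.00124068  0.8559055   0.82258346] [ 0.39721628 -0.77586083 -0.49016242] 625.1088284983965
top [ 0.50291445 -0.31538276  1.40966508] [ 0.05189898  0.01598926 -0.99852433] 597.0626895673215
0.1 [ 0.17667468 -0.5989253   0.22154639] [[ 9.59181623e-01  2.82790592e-01 -3.09251739e-04]
 [ 2.82790697e-01 -9.59180090e-01  1.72526053e-03]
 [ 1.91259337e-04 -1.74229171e-03 -9.99998464e-01]] 0.08734411094731913 [ 0.0912524   0.47764662 -0.14958498]
```

View pics/side0.png

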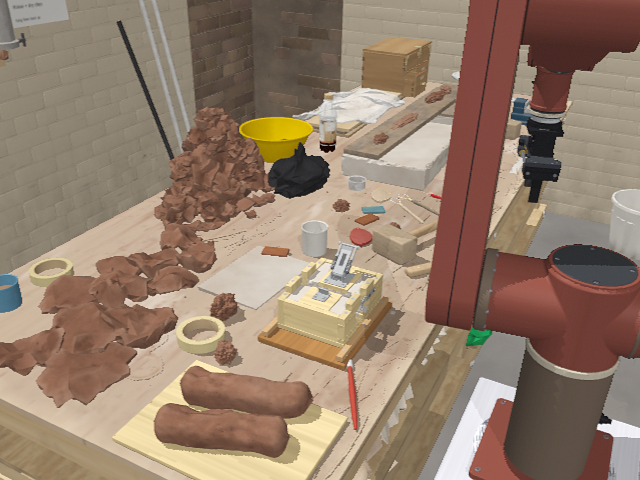

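View pics/top0.png

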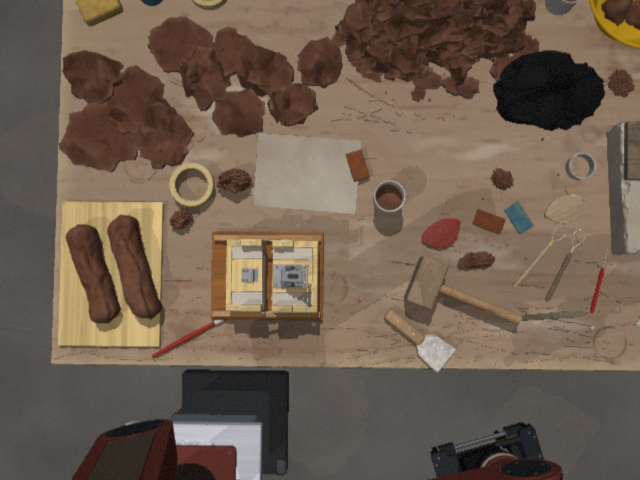

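The mould sits at top-view pixels of about (267,276). The loose half is on the left (+y world) and the latch is on the right half. I'll zoom in on both views.

Run:
```python
import cv2
a=cv2.imread("pics/top0.png")[222:332,202:337]; b=cv2.imread("pics/side0.png")[230:365,250:400]
a=cv2.resize(a,None,fx=5.4,fy=5.4,interpolation=cv2.INTER_CUBIC); cv2.imwrite("pics/top0c.png",a)
b=cv2.resize(b,None,fx=4.4,fy=4.4,interpolation=cv2.INTER_CUBIC); cv2.imwrite("pics/side0c.png",b)
```

```text
(no output)
```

View pics/top0c.png

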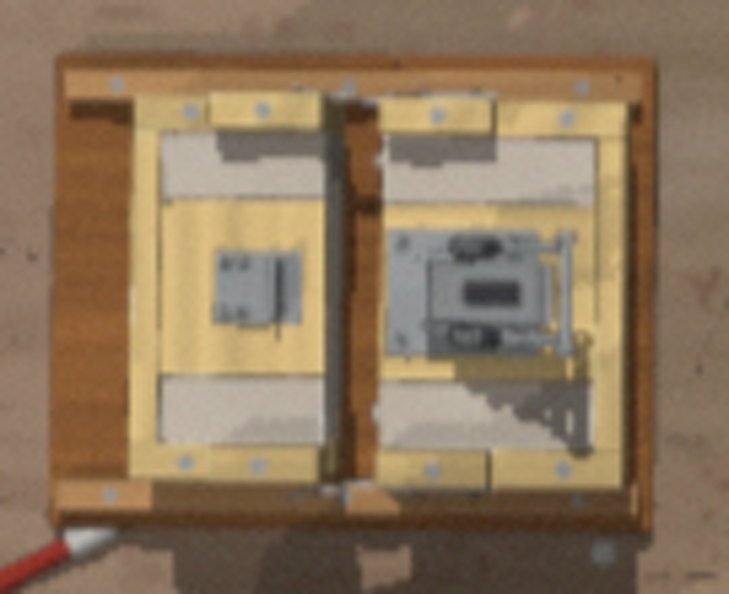

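View pics/side0c.png

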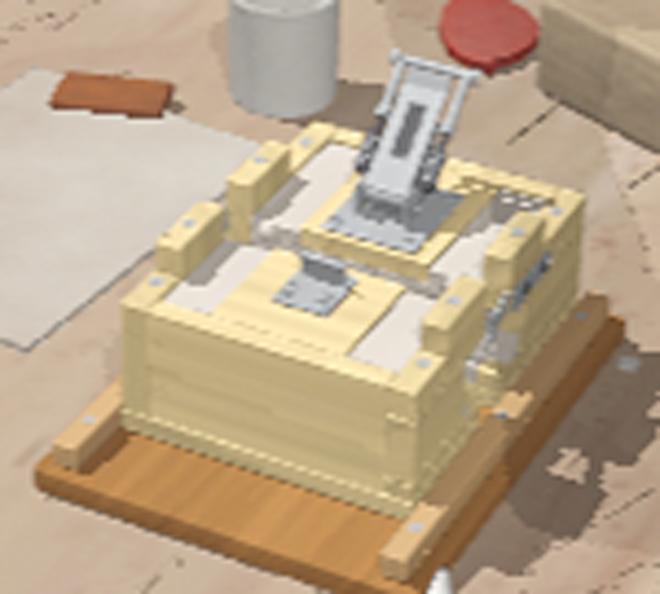

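Run:
```python
from h import *
T=grab("top");S=grab("side")
ct=lambda u:(u[0]/5.4+202-.4,u[1]/5.4+222-.4); cs=lambda u:(u[0]/4.4+250-.4,u[1]/4.4+230-.4)
def f(n,u,z): p=onz(T,ct(u),z); print(n,p[:2].round(4)); return p[:2]
B=[f("bd",u,.015) for u in((60,57),(656,60),(650,532),(52,525))]
F=[f("fix",u,z) for u,z in(((628,103),.09),((626,488),.09),((378,97),.106),((375,485),.106))]
L=[f("loose",u,z) for u,z in(((133,95),.09),((130,477),.09),((322,92),.106),((322,480),.106))]
H=[tri(T,ct(a),S,cs(b)) for a,b in(((572,235),(478,73)),((568,353),(397,57)))]; print("heads",H)
H=[tri(T,ct(a),S,cs(b)) for a,b in(((572,235),(397,57)),((568,353),(478,73)))]; print("heads",H)
# board fit: yaw
for P in (B,F,L):
    P=np.array(P)
d=B[1]-B[0]+B[2]-B[3]; print("yaw y-axis dir board",np.degrees(np.arctan2(d[0],-d[1])))
d=B[0]-B[3]+B[1]-B[2]; print("x-dir",np.degrees(np.arctan2(d[1],d[0])))
for P in(F,L):
    d=P[0]-P[1]; e=P[2]-P[3]; print("x-dir",np.degrees(np.arctan2(d[1],d[0])),np.degrees(np.arctan2(e[1],e[0])),np.linalg.norm(d),np.linalg.norm(e))
# side view loose bottom/top corners of outer face
for u,z in(((122,305),.09),((407,392),.09),((312,125),.09)): print("side",onz(S,cs(u),z).round(4))
print("keeper tip",tri(T,ct((281,285)),S,cs((328,268))))
# predicted pixels of side-crop for checking are done in next step
```

```text
bd [ 0.5984 -0.0419]
bd [ 0.5991 -0.3011]
bd [ 0.3956 -0.3002]
bd [ 0.396  -0.0421]
fix [ 0.5762 -0.2905]
fix [ 0.4191 -0.2911]
fix [ 0.5769 -0.1894]
fix [ 0.4203 -0.1902]
loose [ 0.5779 -0.087 ]
loose [ 0.4216 -0.0884]
loose [ 0.5788 -0.1666]
loose [ 0.4221 -0.1688]
heads [(array([ 0.50143574, -0.27815161,  0.14823351]), np.float64(0.042354026089438404)), (array([ 0.49380509, -0.26108211,  0.16492031]), np.float64(0.040673457081264554))]
heads [(array([ 0.52078832, -0.2704636 ,  0.15411763]), np.float64(0.00040750577213508337)), (array([ 0.47501286, -0.26948008,  0.15744601]), np.float64(0.0004199261964528193))]
yaw y-axis dir board 0.02822322417257686
x-dir -0.09247733002435188
x-dir 0.2136105415183145 0.2994637000033904 0.15712087875912453 0.15663610225034977
x-dir 0.5194160992106434 0.794287176761705 0.1563154668421719 0.15670358408206428
side [ 0.5767 -0.0881  0.09  ]
side [ 0.4254 -0.0893  0.09  ]
side [ 0.577  -0.2871  0.09  ]
keeper tip (array([ 0.49928939, -0.15086303,  0.0999778 ]), np.float64(0.002523686242272421))
```

```bash
cat >> h.py <<'E'
from scipy.spatial.transform import Rotation as Rot
def tgt(tilt):
    a=np.radians(tilt); s,c=np.sin(a),np.cos(a)
    return np.array([[0,1,0],[c,0,-s],[-s,0,-c]])
def delta(p,tilt,o=None):
    o=o or r.observe(); R=np.array(o["tcp_rot"])
    print("shift",(R.T@(np.array(p)-o["ee_pos"])).round(4),"turn",Rot.from_matrix(R.T@tgt(tilt)).as_rotvec().round(4))
E
python3 - <<'E'
from h import *
delta([.4995,-.05,.26],8)
E
```

```text
shift [ 0.4649 -0.4354 -0.0376] turn [-0.0906 -0.1208 -1.2818]
```

Units first: shifts go in shares of 0.75 m and turns go in shares of 2 pi rad. So 0.465 m is 0.62, -0.435 m is -0.58, -1.2818 rad is -0.204.

>>> {"name": "arm_command", "arguments": {"targets": [[[0, 0, -0.0533], [0, 0, 0]], [[0.62, -0.58, -0.0507], [-0.0144, -0.0192, -0.204]], [[0.62, -0.58, -0.0507], [-0.0144, -0.0192, -0.204]], [[0.62, -0.58, -0.0507], [-0.0144, -0.0192, -0.204]], [[0.62, -0.58, -0.0507], [-0.0144, -0.0192, -0.204]], [[0.62, -0.58, -0.0507], [-0.0144, -0.0192, -0.204]], [[0.62, -0.58, -0.0507], [-0.0144, -0.0192, -0.204]], [[0.62, -0.58, -0.0507], [-0.0144, -0.0192, -0.204]], [[0.62, -0.58, -0.0507], [-0.0144, -0.0192, -0.204]], [[0.62, -0.58, -0.0507], [-0.0144, -0.0192, -0.204]], [[0.62, -0.58, -0.0507], [-0.0144, -0.0192, -0.204]], [[0.62, -0.58, -0.0507], [-0.0144, -0.0192, -0.204]]], "jaw": 0, "newtons": 20}}

```text
t: 1.4
ee_pos: [0.4563, -0.1234, 0.2611]
tcp_rot: [[-0.0, 1.0, 0.001], [0.99, 0.0, -0.141], [-0.141, 0.001, -0.99]]
force: [1.0, -1.3, 0.2]
width: 0.0028
grasp_force: 0.0
```

To row units: 0.1967 m is 0.2623, 0.1018 m is 0.1357.

>>> {"name": "arm_command", "arguments": {"targets": [[[0.0484, 0.0288, -0.0067], [0, 0, 0]], [[0.0969, 0.0576, -0.0136], [0, 0, 0]], [[0.0969, 0.0576, -0.0136], [0, 0, 0]], [[0.1053, 0.0576, 0.0467], [0, 0, 0]], [[0.114, 0.0576, 0.108], [0, 0, 0]], [[0.1227, 0.0576, 0.1693], [0, 0, 0]], [[0.1307, 0.0576, 0.2267], [0, 0, 0]], [[0.1357, 0.0576, 0.2623], [0, 0, 0]], [[0.1357, 0.0576, 0.2623], [0, 0, 0]], [[0.1357, 0.0576, 0.2623], [0, 0, 0]], [[0.1357, 0.0576, 0.2623], [0, 0, 0]]]}}

```text
t: 2.5
ee_pos: [0.5007, -0.0529, 0.054]
tcp_rot: [[0.001, 1.0, 0.004], [0.99, -0.0, -0.141], [-0.141, 0.004, -0.99]]
force: [1.1, 0.0, 0.0]
width: 0.0003
grasp_force: 0.0
```

>>> {"name": "arm_command", "arguments": {"targets": [[[-0.0107, 0, 0.0015], [0, 0, 0]], [[-0.0213, 0, 0.0031], [0, 0, 0]], [[-0.0267, 0, 0.0037], [0, 0, 0]], [[-0.0293, 0, 0.0041], [0, 0, 0]], [[-0.032, 0, 0.0045], [0, 0, 0]], [[-0.0347, 0, 0.0049], [0, 0, 0]], [[-0.0373, 0, 0.0053], [0, 0, 0]], [[-0.04, 0, 0.0057], [0, 0, 0]], [[-0.0427, 0, 0.0061], [0, 0, 0]], [[-0.0453, 0, 0.0064], [0, 0, 0]]]}}

```text
t: 3.5
ee_pos: [0.4991, -0.0846, 0.052]
tcp_rot: [[0.0, 1.0, 0.0], [0.991, -0.0, -0.137], [-0.137, 0.0, -0.991]]
force: [-2.2, 9.2, 5.0]
width: 0.0003
grasp_force: 5.0
```

To row units: -0.01 m is -0.0133, -0.009 m is -0.012.

>>> {"name": "arm_command", "arguments": {"targets": [[[-0.002, 0, 0.0003], [0, 0, 0]], [[-0.004, 0, 0.0005], [0, 0, 0]], [[-0.006, 0, 0.0008], [0, 0, 0]], [[-0.008, 0, 0.0011], [0, 0, 0]], [[-0.01, 0, 0.0013], [0, 0, 0]], [[-0.012, 0, 0.0016], [0, 0, 0]], [[-0.0133, 0, 0.0019], [0, 0, 0]], [[-0.0133, 0, 0.0019], [0, 0, 0]]]}}

```text
t: 4.3
ee_pos: [0.4987, -0.094, 0.052]
tcp_rot: [[0.0, 1.0, -0.001], [0.991, -0.0, -0.136], [-0.136, -0.0, -0.991]]
force: [-2.1, 12.7, 7.2]
width: 0.0005
grasp_force: 6.3
```

To row units: -0.004 m is -0.0053, -0.001 m is -0.0013.

>>> {"name": "arm_command", "arguments": {"targets": [[[-0.0013, 0, 0.0001], [0, 0, 0]], [[-0.0027, 0, 0.0004], [0, 0, 0]], [[-0.004, 0, 0.0005], [0, 0, 0]], [[-0.0053, 0, 0.0008], [0, 0, 0]], [[-0.0053, 0, 0.0008], [0, 0, 0]]]}}

```text
t: 4.8
ee_pos: [0.4988, -0.0975, 0.052]
tcp_rot: [[0.0, 1.0, -0.0], [0.991, -0.0, -0.135], [-0.135, -0.0, -0.991]]
force: [-2.5, 15.0, 9.2]
width: 0.0006
grasp_force: 7.5
```

To row units: -0.002 m is -0.0027, -0.0014 m is -0.0019.

>>> {"name": "arm_command", "arguments": {"targets": [[[-0.0009, 0, 0.0001], [0, 0, 0]], [[-0.0019, 0, 0.0003], [0, 0, 0]], [[-0.0027, 0, 0.0004], [0, 0, 0]], [[-0.0027, 0, 0.0004], [0, 0, 0]]]}}

```text
t: 5.2
ee_pos: [0.4988, -0.0992, 0.0519]
tcp_rot: [[0.0, 1.0, -0.0], [0.991, -0.0, -0.135], [-0.135, -0.0, -0.991]]
force: [-3.2, 16.6, 9.6]
width: 0.0005
grasp_force: 8.3
```

To row units: -0.001 m is -0.0013, -0.0005 m is -0.0007.

>>> {"name": "arm_command", "arguments": {"targets": [[[-0.0007, 0, 0.0001], [0, 0, 0]], [[-0.0013, 0, 0.0001], [0, 0, 0]], [[-0.0013, 0, 0.0001], [0, 0, 0]]]}}

```text
t: 5.5
ee_pos: [0.4989, -0.0993, 0.052]
tcp_rot: [[0.001, 1.0, -0.0], [0.991, -0.001, -0.133], [-0.133, -0.0, -0.991]]
force: [-3.3, 20.6, 10.3]
width: 0.0005
grasp_force: 10.2
```

To row units: -0.001 m is -0.0013, -0.0005 m is -0.0007.

>>> {"name": "arm_command", "arguments": {"targets": [[[-0.0007, 0, 0.0001], [0, 0, 0]], [[-0.0013, 0, 0.0001], [0, 0, 0]], [[-0.0013, 0, 0.0001], [0, 0, 0]]]}}

```text
t: 5.8
ee_pos: [0.4988, -0.0994, 0.052]
tcp_rot: [[0.001, 1.0, -0.0], [0.991, -0.001, -0.132], [-0.132, -0.0, -0.991]]
force: [-2.6, 24.3, 11.8]
width: 0.0006
grasp_force: 12.2
```

To row units: -0.19 m is -0.2533, -0.145 m is -0.1933.

>>> {"name": "arm_command", "arguments": {"targets": [[[0.0133, 0, -0.0019], [0, 0, 0]], [[0.04, 0, -0.0053], [0, 0, 0]], [[0.04, 0, -0.0053], [0, 0, 0]], [[0.032, 0, -0.0667], [0, 0, 0]], [[0.024, 0, -0.1293], [0, 0, 0]], [[0.0147, 0, -0.1933], [0, 0, 0]], [[0.0067, 0, -0.2533], [0, 0, 0]], [[0.0067, 0, -0.2533], [0, 0, 0]]]}}

```text
t: 6.6
ee_pos: [0.503, -0.0748, 0.2475]
tcp_rot: [[0.002, 1.0, 0.013], [0.99, 0.0, -0.144], [-0.144, 0.013, -0.989]]
force: [-0.6, 0.5, -0.9]
width: 0.0007
grasp_force: 0.0
```

Run:
```python
from h import *
T=grab("top");S=grab("side")
a=cv2.resize(T[0][222:332,202:337],None,fx=5,fy=5,interpolation=cv2.INTER_CUBIC); b=cv2.resize(S[0][215:365,250:400],None,fx=3.667,fy=3.667,interpolation=cv2.INTER_CUBIC)
cv2.imwrite("pics/top1c.png",cv2.cvtColor(a,cv2.COLOR_RGB2BGR)); cv2.imwrite("pics/side1c.png",cv2.cvtColor(b,cv2.COLOR_RGB2BGR))
s=r.observe();print(s["t"],s["ee_pos"],s["force"])
```

```text
6.7 [ 0.49979423 -0.07390989  0.24077725] [ 0.02731986  0.30425633 -1.04433089]
```

View pics/top1c.png

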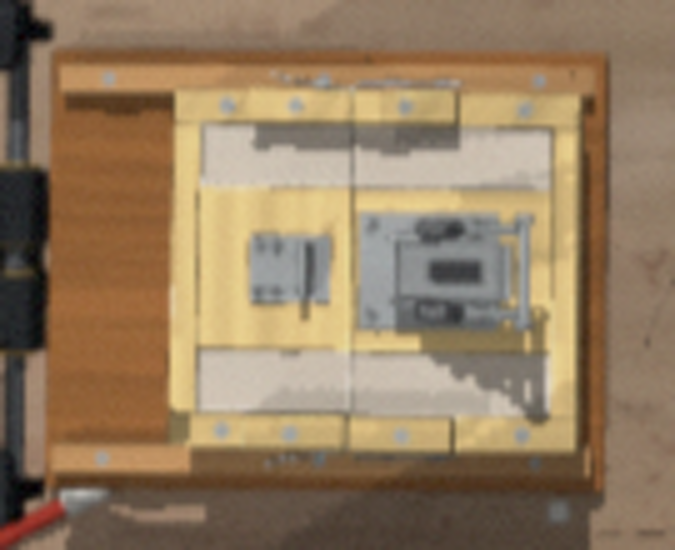

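View pics/side1c.png

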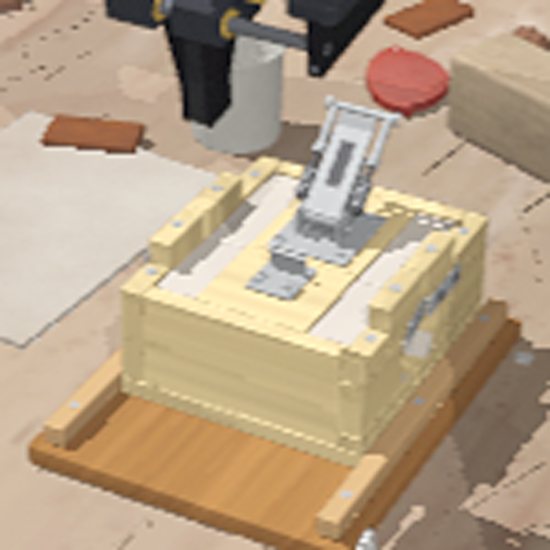

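The halves now meet, with a single straight parting line at crop column 351, so the mould is shut and square. The latch is still thrown back, with the pin heads at top-crop (525,219) and (521,327).

Run:
```python
from h import *
T=grab("top");S=grab("side")
ct=lambda u:(u[0]/5+202-.4,u[1]/5+222-.4); cs=lambda u:(u[0]/3.667+250-.4,u[1]/3.667+215-.4)
for u,z in(((351,90),.106),((349,450),.106),((580,95),.09),((577,452),.09),((176,92),.09),((170,447),.09)): print(onz(T,ct(u),z).round(4))
H=[tri(T,ct(a),S,cs(b)) for a,b in(((525,219),(331,101)),((521,327),(395,119)))]; print(H)
delta([.498,-.269,.26],0)
```

```text
[ 0.5768 -0.1898  0.106 ]
[ 0.4199 -0.191   0.106 ]
[ 0.5763 -0.2899  0.09  ]
[ 0.419  -0.2899  0.09  ]
[ 0.5763 -0.1105  0.09  ]
[ 0.4194 -0.1104  0.09  ]
[(array([ 0.52003451, -0.26865276,  0.15623173]), np.float64(0.0006621693634748338)), (array([ 0.47546131, -0.26713386,  0.15623964]), np.float64(0.0007891364655218652))]
shift [-1.968e-01 -1.000e-04  5.400e-03] turn [-2.200e-03  1.405e-01 -1.000e-04]
```

To row units: -0.195 m is -0.26, -0.09 m is -0.12, 0.1405 rad is 0.0224.

>>> {"name": "arm_command", "arguments": {"targets": [[[-0.06, 0, 0.0013], [0, 0.0056, 0]], [[-0.12, 0, 0.0033], [0, 0.0111, 0]], [[-0.18, 0, 0.0053], [0, 0.0159, 0]], [[-0.24, 0, 0.0067], [0, 0.0207, 0]], [[-0.26, 0, 0.0071], [-0.0003, 0.0224, 0]], [[-0.26, 0, 0.0071], [-0.0003, 0.0224, 0]], [[-0.26, 0, 0.0071], [-0.0003, 0.0224, 0]], [[-0.26, 0, 0.0071], [-0.0003, 0.0224, 0]]], "jaw": 1, "newtons": 12}}

```text
t: 7.6
ee_pos: [0.4988, -0.2652, 0.2603]
tcp_rot: [[-0.002, 1.0, 0.001], [1.0, 0.002, 0.001], [0.001, 0.001, -1.0]]
force: [-0.1, 0.3, -0.4]
width: 0.0564
grasp_force: 0.0
```

To row units: 0.11 m is 0.1467, -0.002 m is -0.0027.

>>> {"name": "arm_command", "arguments": {"targets": [[[-0.0027, -0.0011, 0], [0, 0, 0]], [[-0.0027, -0.0011, 0], [0, 0, 0]], [[-0.0027, -0.0011, 0.04], [0, 0, 0]], [[-0.0027, -0.0011, 0.08], [0, 0, 0]], [[-0.0027, -0.0011, 0.1067], [0, 0, 0]], [[-0.0027, -0.0011, 0.1333], [0, 0, 0]], [[-0.0027, -0.0011, 0.1467], [0, 0, 0]], [[-0.0027, -0.0011, 0.1467], [0, 0, 0]], [[-0.0027, -0.0011, 0.1467], [0, 0, 0]]]}}

```text
t: 8.5
ee_pos: [0.4989, -0.2691, 0.1523]
tcp_rot: [[-0.001, 1.0, 0.003], [1.0, 0.001, -0.001], [-0.001, 0.003, -1.0]]
force: [0.1, -0.5, -0.2]
width: 0.0867
grasp_force: 0.0
```

>>> {"name": "arm_command", "arguments": {"targets": [[[0, 0, 0], [0, 0, 0]], [[0, 0, 0], [0, 0, 0]], [[0, 0, 0], [0, 0, 0]], [[0, 0, 0], [0, 0, 0]], [[0, 0, 0], [0, 0, 0]], [[0, 0, 0], [0, 0, 0]], [[0, 0, 0], [0, 0, 0]], [[0, 0, 0], [0, 0, 0]]], "jaw": 0, "newtons": 13}}

```text
t: 9.3
ee_pos: [0.4983, -0.2691, 0.1514]
tcp_rot: [[-0.0, 1.0, 0.002], [1.0, 0.0, -0.0], [-0.0, 0.002, -1.0]]
force: [-1.0, 0.4, 1.3]
width: 0.0489
grasp_force: 13.0
```

To row units: 0.081 m is 0.108, 0.0754 m is 0.1005.

>>> {"name": "arm_command", "arguments": {"targets": [[[0.0075, 0, -0.0067], [0, 0, 0]], [[0.0159, 0, -0.0121], [0, 0, 0]], [[0.0248, 0, -0.0165], [0, 0, 0]], [[0.0343, 0, -0.0197], [0, 0, 0]], [[0.044, 0, -0.0217], [0, 0, 0]], [[0.054, 0, -0.0224], [0, 0, 0]], [[0.064, 0, -0.0217], [0, 0, 0]], [[0.0737, 0, -0.0197], [0, 0, 0]], [[0.0832, 0, -0.0165], [0, 0, 0]], [[0.0923, 0, -0.0121], [0, 0, 0]], [[0.1005, 0, -0.0067], [0, 0, 0]], [[0.108, 0, 0], [0, 0, 0]]]}}

```text
t: 10.5
ee_pos: [0.4983, -0.1872, 0.1507]
tcp_rot: [[-0.0, 1.0, 0.002], [1.0, 0.0, 0.0], [0.0, 0.002, -1.0]]
force: [-1.1, -0.5, 1.8]
width: 0.0487
grasp_force: 13.0
```

To row units: 0.036 m is 0.048, 0.03 m is 0.04.

>>> {"name": "arm_command", "arguments": {"targets": [[[0.006, 0, 0.008], [0, 0, 0]], [[0.012, 0, 0.016], [0, 0, 0]], [[0.016, 0, 0.024], [0, 0, 0]], [[0.0193, 0, 0.032], [0, 0, 0]], [[0.0227, 0, 0.04], [0, 0, 0]], [[0.024, 0, 0.048], [0, 0, 0]], [[0.024, 0, 0.048], [0, 0, 0]], [[0.024, 0, 0.048], [0, 0, 0]]]}}

```text
t: 11.3
ee_pos: [0.4983, -0.17, 0.1152]
tcp_rot: [[-0.0, 1.0, 0.002], [1.0, 0.0, 0.0], [0.0, 0.002, -1.0]]
force: [-1.8, -0.0, 0.4]
width: 0.0486
grasp_force: 13.0
```

To row units: 0.005 m is 0.0067, 0.002 m is 0.0027.

>>> {"name": "arm_command", "arguments": {"targets": [[[0.0013, 0, 0.0027], [0, 0, 0]], [[0.0027, 0, 0.0053], [0, 0, 0]], [[0.004, 0, 0.0067], [0, 0, 0]], [[0.004, 0, 0.0067], [0, 0, 0]]]}}

```text
t: 11.7
ee_pos: [0.4984, -0.1673, 0.1103]
tcp_rot: [[-0.0, 1.0, 0.002], [1.0, 0.0, -0.001], [-0.001, 0.002, -1.0]]
force: [-2.1, -2.7, 1.2]
width: 0.0488
grasp_force: 13.0
```

To row units: 0.0016 m is 0.0021, 0.0008 m is 0.0011.

>>> {"name": "arm_command", "arguments": {"targets": [[[0.0011, 0, 0], [0, 0, 0]], [[0.0021, 0, 0], [0, 0, 0]], [[0.0021, 0, 0], [0, 0, 0]]]}}

```text
t: 12.0
ee_pos: [0.4985, -0.1655, 0.1105]
tcp_rot: [[-0.0, 1.0, 0.002], [1.0, 0.0, -0.001], [-0.001, 0.002, -1.0]]
force: [-2.0, -2.3, 1.2]
width: 0.0483
grasp_force: 13.0
```

To row units: 0.0014 m is 0.0019, 0.0007 m is 0.0009.

>>> {"name": "arm_command", "arguments": {"targets": [[[0.0009, 0, 0], [0, 0, 0]], [[0.0019, 0, 0], [0, 0, 0]], [[0.0019, 0, 0], [0, 0, 0]]]}}

```text
t: 12.3
ee_pos: [0.4985, -0.1641, 0.1104]
tcp_rot: [[-0.0, 1.0, 0.002], [1.0, 0.0, -0.001], [-0.001, 0.002, -1.0]]
force: [-2.2, -3.7, 0.7]
width: 0.0486
grasp_force: 13.0
```

To row units: 0.0012 m is 0.0016, 0.0007 m is 0.0009.

>>> {"name": "arm_command", "arguments": {"targets": [[[0.0009, 0, 0], [0, 0, 0]], [[0.0016, 0, 0], [0, 0, 0]], [[0.0016, 0, 0], [0, 0, 0]]]}}

```text
t: 12.6
ee_pos: [0.4985, -0.1628, 0.1104]
tcp_rot: [[-0.0, 1.0, 0.002], [1.0, 0.0, -0.0], [-0.0, 0.002, -1.0]]
force: [-2.5, -3.6, 0.6]
width: 0.0485
grasp_force: 13.0
```

To row units: 0.001 m is 0.0013, 0.0005 m is 0.0007.

>>> {"name": "arm_command", "arguments": {"targets": [[[0.0007, 0, 0], [0, 0, 0]], [[0.0013, 0, 0], [0, 0, 0]], [[0.0013, 0, 0], [0, 0, 0]]]}}

```text
t: 12.9
ee_pos: [0.4985, -0.1619, 0.1104]
tcp_rot: [[-0.0, 1.0, 0.002], [1.0, 0.0, -0.0], [-0.0, 0.002, -1.0]]
force: [-2.6, -4.5, 1.2]
width: 0.0489
grasp_force: 13.0
```

Run:
```python
from h import *
S=grab("side");T=grab("top")
b=cv2.resize(S[0][205:315,260:385],None,fx=5,fy=5,interpolation=cv2.INTER_CUBIC)
cv2.imwrite("pics/side2c.png",cv2.cvtColor(b,cv2.COLOR_RGB2BGR)); save(T,"top2.png"); save(S,"side2.png")
```

```text
(no output)
```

View pics/side2c.png

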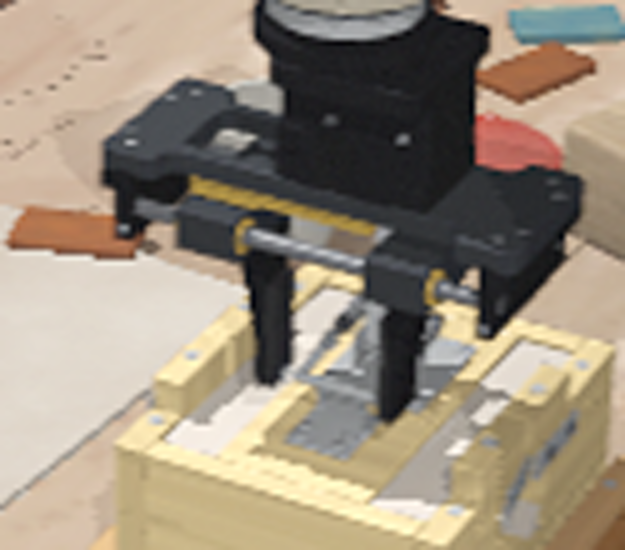

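Run:
```python
from h import *
S=grab("side")
for z in(.110,.1135,.1155,.118):
  for u in((320,380),(370,392)): print(z,onz(S,(u[0]/5+259.6,u[1]/5+204.6),z).round(4))
s=r.observe();print(s["ee_pos"],s["force"])
```

```text
0.11 [ 0.5102 -0.1719  0.11  ]
0.11 [ 0.4869 -0.1736  0.11  ]
0.1135 [ 0.5077 -0.1669  0.1135]
0.1135 [ 0.4845 -0.1686  0.1135]
0.1155 [ 0.5062 -0.164   0.1155]
0.1155 [ 0.4832 -0.1657  0.1155]
0.118 [ 0.5045 -0.1604  0.118 ]
0.118 [ 0.4815 -0.1621  0.118 ]
[ 0.49849275 -0.1618672   0.11037102] [-1.50215325 -4.6375414   1.12280984]
```

To row units: 0.001 m is 0.0013, 0.0005 m is 0.0007.

>>> {"name": "arm_command", "arguments": {"targets": [[[0.0007, 0, 0], [0, 0, 0]], [[0.0013, 0, 0], [0, 0, 0]], [[0.0013, 0, 0], [0, 0, 0]]]}}

```text
t: 13.35
ee_pos: [0.4986, -0.1616, 0.1106]
tcp_rot: [[-0.0, 1.0, 0.002], [1.0, 0.0, -0.002], [-0.002, 0.002, -1.0]]
force: [-2.1, -7.4, 1.8]
width: 0.0488
grasp_force: 13.0
```

>>> {"name": "arm_command", "arguments": {"targets": [[[0.0007, 0, 0], [0, 0, 0]], [[0.0013, 0, 0], [0, 0, 0]], [[0.0013, 0, 0], [0, 0, 0]]]}}

```text
t: 13.65
ee_pos: [0.4986, -0.1613, 0.1108]
tcp_rot: [[-0.0, 1.0, 0.003], [1.0, 0.0, -0.003], [-0.003, 0.003, -1.0]]
force: [-2.8, -8.5, 1.6]
width: 0.0487
grasp_force: 13.0
```

To row units: 0.007 m is 0.0093, -0.0013 m is -0.0017.

>>> {"name": "arm_command", "arguments": {"targets": [[[-0.0008, 0, 0.002], [0, 0, 0]], [[-0.0009, 0, 0.004], [0, 0, 0]], [[-0.0012, 0, 0.0067], [0, 0, 0]], [[-0.0017, 0, 0.0093], [0, 0, 0]], [[-0.0017, 0, 0.0093], [0, 0, 0]]]}}

```text
t: 14.15
ee_pos: [0.4986, -0.1621, 0.1035]
tcp_rot: [[-0.0, 1.0, 0.003], [1.0, 0.0, -0.002], [-0.002, 0.003, -1.0]]
force: [-3.1, -6.8, 2.2]
width: 0.0488
grasp_force: 13.0
```

To row units: 0.006 m is 0.008, 0.003 m is 0.004.

>>> {"name": "arm_command", "arguments": {"targets": [[[-0.0005, 0, 0.002], [0, 0, 0]], [[-0.0011, 0, 0.004], [0, 0, 0]], [[-0.0016, 0, 0.006], [0, 0, 0]], [[-0.0021, 0, 0.008], [0, 0, 0]], [[-0.0021, 0, 0.008], [0, 0, 0]]]}}

```text
t: 14.65
ee_pos: [0.4987, -0.1634, 0.0976]
tcp_rot: [[-0.0, 1.0, 0.003], [1.0, 0.0, -0.001], [-0.001, 0.003, -1.0]]
force: [-2.5, -6.2, 2.9]
width: 0.0491
grasp_force: 13.0
```

To row units: 0.0032 m is 0.0043, -0.001 m is -0.0013.

>>> {"name": "arm_command", "arguments": {"targets": [[[-0.0007, 0, 0.002], [0, 0, 0]], [[-0.0013, 0, 0.0043], [0, 0, 0]], [[-0.0013, 0, 0.0043], [0, 0, 0]]]}}

```text
t: 14.95
ee_pos: [0.4987, -0.1643, 0.0944]
tcp_rot: [[-0.0, 1.0, 0.003], [1.0, 0.0, -0.001], [-0.001, 0.003, -1.0]]
force: [-2.7, -5.8, 2.9]
width: 0.0486
grasp_force: 13.0
```

To row units: -0.0025 m is -0.0033, -0.001 m is -0.0013.

>>> {"name": "arm_command", "arguments": {"targets": [[[-0.0013, 0, 0], [0, 0, 0]], [[-0.0027, 0, 0], [0, 0, 0]], [[-0.0033, 0, 0], [0, 0, 0]], [[-0.0033, 0, 0], [0, 0, 0]]]}}

```text
t: 15.35
ee_pos: [0.4986, -0.1659, 0.0941]
tcp_rot: [[-0.0, 1.0, 0.002], [1.0, 0.0, 0.0], [0.0, 0.002, -1.0]]
force: [-1.0, -1.7, 0.1]
width: 0.0485
grasp_force: 13.0
```

To row units: -0.002 m is -0.0027, -0.001 m is -0.0013.

>>> {"name": "arm_command", "arguments": {"targets": [[[-0.0013, 0, 0], [0, 0, 0]], [[-0.0027, 0, 0], [0, 0, 0]], [[-0.0027, 0, 0], [0, 0, 0]]]}}

```text
t: 15.65
ee_pos: [0.4985, -0.1663, 0.094]
tcp_rot: [[-0.0, 1.0, 0.002], [1.0, 0.0, 0.003], [0.003, 0.002, -1.0]]
force: [-1.3, 6.7, 3.1]
width: 0.0486
grasp_force: 13.0
```

To row units: 0.0013 m is 0.0017.

>>> {"name": "arm_command", "arguments": {"targets": [[[0.0017, 0, 0], [0, 0, 0]], [[0.0017, 0, 0], [0, 0, 0]], [[0.0017, 0, 0], [0, 0, 0]], [[0.0017, 0, 0], [0, 0, 0]], [[0.0017, 0, 0], [0, 0, 0]], [[0.0017, 0, 0], [0, 0, 0]]], "jaw": 0.75}}

```text
t: 16.25
ee_pos: [0.4985, -0.167, 0.0941]
tcp_rot: [[-0.0, 1.0, 0.002], [1.0, 0.0, -0.0], [-0.0, 0.002, -1.0]]
force: [0.3, -0.0, -0.2]
width: 0.065
grasp_force: 0.0
```

To row units: -0.13 m is -0.1733, -0.12 m is -0.16.

>>> {"name": "arm_command", "arguments": {"targets": [[[0.0017, 0, 0], [0, 0, 0]], [[0.0017, 0, 0], [0, 0, 0]], [[0.0017, 0, -0.0267], [0, 0, 0]], [[0.0053, 0, -0.0667], [0, 0, 0]], [[0.0267, 0, -0.12], [0, 0, 0]], [[0.0733, 0, -0.16], [0, 0, 0]], [[0.1133, 0, -0.1733], [0, 0, 0]], [[0.1133, 0, -0.1733], [0, 0, 0]], [[0.1133, 0, -0.1733], [0, 0, 0]]], "jaw": 0}}

```text
t: 17.15
ee_pos: [0.4983, -0.0816, 0.2243]
tcp_rot: [[-0.002, 1.0, 0.003], [1.0, 0.002, -0.001], [-0.001, 0.003, -1.0]]
force: [-0.1, 0.7, -0.2]
width: 0.0036
grasp_force: 0.0
```

Run:
```python
from h import *
S=grab("side");T=grab("top")
b=cv2.resize(S[0][225:315,270:375],None,fx=5.4,fy=5.4,interpolation=cv2.INTER_CUBIC)
a=cv2.resize(T[0][247:307,235:327],None,fx=6,fy=6,interpolation=cv2.INTER_CUBIC)
h=max(a.shape[0],b.shape[0]); 
b=cv2.resize(b,(440,int(440*b.shape[0]/b.shape[1]))); a=cv2.resize(a,(350,int(350*a.shape[0]/a.shape[1])))
c=np.zeros((400,800,3),np.uint8); c[:b.shape[0],:440]=b; c[:a.shape[0],445:795]=a
cv2.imwrite("pics/hook.png",cv2.cvtColor(c,cv2.COLOR_RGB2BGR)); print(a.shape,b.shape)
```

```text
(228, 350, 3) (377, 440, 3)
```

View pics/hook.png

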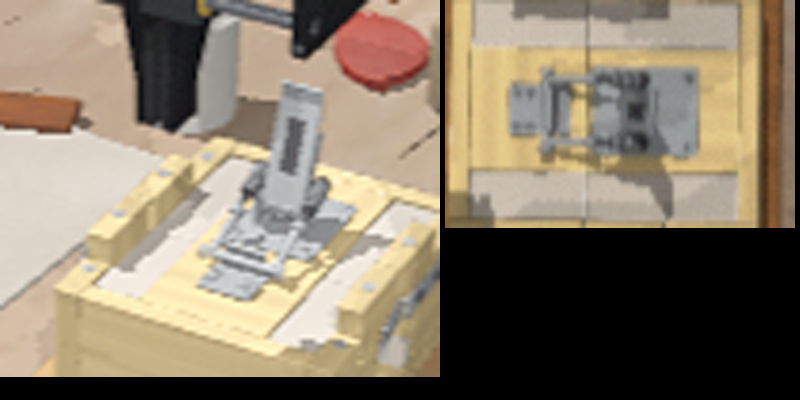

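The pin lies behind the keeper hook: in the left panel it sits at about (240,262), and in the right panel at (548,112). The lever is nearly upright, so next I'll press it.

To row units: -0.12 m is -0.16, 0.0685 m is 0.0913.

>>> {"name": "arm_command", "arguments": {"targets": [[[-0.0533, 0, 0], [0, 0, 0]], [[-0.1067, 0, 0.0133], [0, 0, 0]], [[-0.14, 0, 0.04], [0, 0, 0]], [[-0.1533, 0, 0.0733], [0, 0, 0]], [[-0.16, 0, 0.0913], [0, 0, 0]], [[-0.16, 0, 0.0913], [0, 0, 0]], [[-0.16, 0, 0.0913], [0, 0, 0]], [[-0.16, 0, 0.0913], [0, 0, 0]]]}}

```text
t: 18.05
ee_pos: [0.4991, -0.2017, 0.1569]
tcp_rot: [[-0.001, 1.0, 0.004], [1.0, 0.001, -0.001], [-0.001, 0.004, -1.0]]
force: [-0.6, -0.1, 0.4]
width: 0.0006
grasp_force: 0.0
```

To row units: -0.0278 m is -0.0371, -0.018 m is -0.024.

>>> {"name": "arm_command", "arguments": {"targets": [[[-0.008, 0, 0], [0, 0, 0]], [[-0.016, 0, 0.0007], [0, 0, 0]], [[-0.024, 0, 0.0013], [0, 0, 0]], [[-0.0273, 0, 0.0027], [0, 0, 0]], [[-0.0307, 0, 0.004], [0, 0, 0]], [[-0.034, 0, 0.0053], [0, 0, 0]], [[-0.0371, 0, 0.0067], [0, 0, 0]], [[-0.0371, 0, 0.0067], [0, 0, 0]]]}}

```text
t: 18.85
ee_pos: [0.4987, -0.2299, 0.1509]
tcp_rot: [[-0.0, 1.0, 0.003], [1.0, 0.0, -0.0], [-0.0, 0.003, -1.0]]
force: [1.6, 3.2, 4.3]
width: 0.0002
grasp_force: 2.3
```

To row units: -0.0222 m is -0.0296, -0.0085 m is -0.0113.

>>> {"name": "arm_command", "arguments": {"targets": [[[-0.0056, 0, 0.0029], [0, 0, 0]], [[-0.0113, 0, 0.006], [0, 0, 0]], [[-0.0164, 0, 0.0107], [0, 0, 0]], [[-0.0215, 0, 0.0155], [0, 0, 0]], [[-0.0256, 0, 0.0211], [0, 0, 0]], [[-0.0296, 0, 0.0267], [0, 0, 0]], [[-0.0296, 0, 0.0267], [0, 0, 0]]]}}

```text
t: 19.55
ee_pos: [0.4983, -0.2519, 0.1298]
tcp_rot: [[-0.0, 1.0, 0.002], [1.0, 0.0, 0.0], [0.0, 0.002, -1.0]]
force: [1.7, 3.8, 3.1]
width: 0.0006
grasp_force: 1.9
```

To row units: 0.014 m is 0.0187, 0.009 m is 0.012.

>>> {"name": "arm_command", "arguments": {"targets": [[[-0.002, 0, 0.004], [0, 0, 0]], [[-0.004, 0, 0.008], [0, 0, 0]], [[-0.0056, 0, 0.012], [0, 0, 0]], [[-0.0067, 0, 0.0153], [0, 0, 0]], [[-0.0073, 0, 0.0187], [0, 0, 0]], [[-0.0073, 0, 0.0187], [0, 0, 0]]]}}

```text
t: 20.15
ee_pos: [0.498, -0.2578, 0.116]
tcp_rot: [[-0.0, 1.0, 0.001], [1.0, 0.0, -0.001], [-0.001, 0.001, -1.0]]
force: [0.4, -0.3, 0.3]
width: 0.0005
grasp_force: 0.0
```

To row units: 0.003 m is 0.004, 0.0015 m is 0.002.

>>> {"name": "arm_command", "arguments": {"targets": [[[-0.0004, 0, 0.002], [0, 0, 0]], [[-0.0008, 0, 0.004], [0, 0, 0]], [[-0.0008, 0, 0.004], [0, 0, 0]]]}}

```text
t: 20.45
ee_pos: [0.4983, -0.2581, 0.1134]
tcp_rot: [[-0.0, 1.0, 0.002], [1.0, 0.0, -0.0], [-0.0, 0.002, -1.0]]
force: [0.8, 0.4, 0.5]
width: 0.0006
grasp_force: 0.0
```

To row units: 0.004 m is 0.0053, 0.003 m is 0.004.

>>> {"name": "arm_command", "arguments": {"targets": [[[0, 0, 0.002], [0, 0, 0]], [[0, 0, 0.004], [0, 0, 0]], [[0, 0, 0.0053], [0, 0, 0]], [[0, 0, 0.0053], [0, 0, 0]]]}}

```text
t: 20.85
ee_pos: [0.4987, -0.2582, 0.1112]
tcp_rot: [[-0.0, 1.0, 0.002], [1.0, 0.0, -0.001], [-0.001, 0.002, -1.0]]
force: [-3.5, 2.6, 11.0]
width: 0.0005
grasp_force: 4.9
```

Contact is at z=0.111, which is the height expected for a flat, closed lever. I'll push a little more to be sure, then retreat and check.

To row units: -0.15 m is -0.2, 0.001 m is 0.0013.

>>> {"name": "arm_command", "arguments": {"targets": [[[0, 0, 0.0013], [0, 0, 0]], [[0, 0, 0.002], [0, 0, 0]], [[0, 0, 0], [0, 0, 0]], [[0, 0, -0.0267], [0, 0, 0]], [[0, 0, -0.08], [0, 0, 0]], [[0, 0, -0.1333], [0, 0, 0]], [[-0.0533, 0, -0.1867], [0, 0, 0]], [[-0.1067, 0, -0.2], [0, 0, 0]], [[-0.16, 0, -0.2], [0, 0, 0]], [[-0.2, 0, -0.2], [0, 0, 0]], [[-0.2, 0, -0.2], [0, 0, 0]], [[-0.2, 0, -0.2], [0, 0, 0]]]}}

```text
t: 22.05
ee_pos: [0.4978, -0.4081, 0.259]
tcp_rot: [[0.001, 1.0, 0.002], [1.0, -0.001, 0.001], [0.001, 0.002, -1.0]]
force: [1.6, 0.1, -0.1]
width: 0.0005
grasp_force: 0.0
```

Run:
```python
from h import *
S=grab("side");T=grab("top")
b=S[0][225:315,270:375]; a=T[0][247:307,235:327]
b=cv2.resize(b,(440,377),interpolation=cv2.INTER_CUBIC); a=cv2.resize(a,(350,228),interpolation=cv2.INTER_CUBIC)
c=np.zeros((400,800,3),np.uint8); c[:377,:440]=b; c[:228,445:795]=a
cv2.imwrite("pics/shut.png",cv2.cvtColor(c,cv2.COLOR_RGB2BGR))
```

```text
(no output)
```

View pics/shut.png

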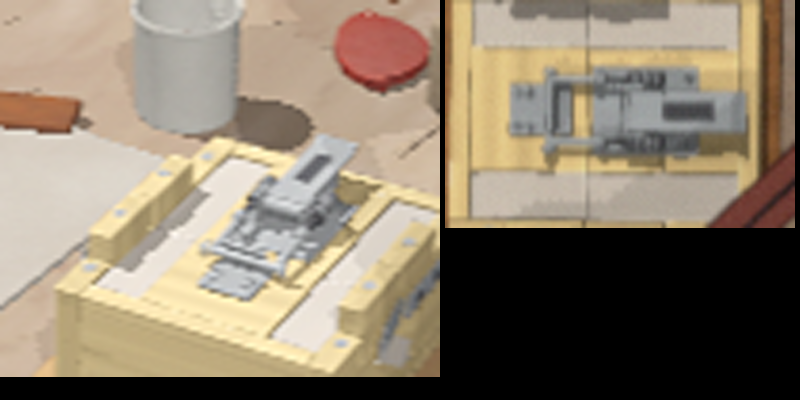

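The lever lies flat with its tip at about (745,110) in the right panel, the pin is behind the hook at (552,112), and the mould is shut. I'm handing it in.

```bash
python3 -c "
from bench import r
print(r.hand_in())"
```

```text
the job is handed in; nothing more can be done
None
```

The job is handed in at about 22 s of the 67 s allowed: the mould is shut square, the loop is hooked on the keeper and the lever lies flat, by the last pictures; the hand-in gave no verdict and the loop's pull could not be measured.

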